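Chuck a leather-hard bowl for trimming with the sliding third jaw

TASK

Get the bowl ready for trimming: lift it off the ware board and set it down gently, upside down as it is, on the middle of the trimming chuck between the two fixed jaws. Take the loose jaw from the bench, slide its foot into the empty track from the rim end with the rubber pad facing the bowl, and push it in until the bowl sits snug and centred between all three pads, without squeezing the soft clay hard. Leave jaw and bowl standing there, and do not disturb the beaker.

Things in the scene. Friction and masses are not known exactly. Their poses are not given: they have to be found in the camera images.
- chuck: Trimming chuck on a low grey banding wheel, locked (does not turn): flat aluminium disc, diameter 280, with three radial T-tracks 120 degrees apart; two hold fixed jaws, one is empty. Origin on the bench under the disc's centre, z up, x axis along the EMPTY track, from the centre outwards. Above the bench: disc underside 66, track floor 71, lips' underside 82, top face 88.
- chuck_face (a point): Centre of the chuck disc at its top face, 88 above the bench; axes as chuck. The two fixed jaws, shaped like the loose one, stand 120 degrees either side of the empty track; their pad faces are 70.8 from this axis, their tops 146 above the bench.
- track_mouth (a point): Open outer end of the empty track: on the disc's rim, 140 from the axis, mid-width, at the track floor (71 above the bench); axes as chuck, x outwards. The track is 39 wide and 11 high under its lips; the gap between the lips is 23 wide, the lips 6 thick. It can be entered only here, where both widths flare by 5 a side over the last 12.
- jaw_grip (a point): Loose aluminium jaw with a black rubber pad, about 0.24 kg, standing upright on its foot on the bench. This point is the centre of its upright block, where to grip it: block 42 long (x), 26 wide (y), 48 high; its top is 24 above this point, the foot's underside 51 below. x axis points to the pad side, the way it travels into the track; z up.
- jaw_foot (a point): Tip of the loose jaw's foot, at its underside: 25 ahead of jaw_grip along x and 51 below; axes as there. Heights above the underside: flange 0 to 8 (36 wide, 64 long, half-round nose), neck 8 to 20 (20 wide), saddle plate 19.5 to 27 (44 wide, 64 long) that passes just over the disc. In the track it has 1.5 play each side and 3 in height, slides easily and stays where it is left.
- jaw_pad (a point): On the loose jaw's pad face, mid-width: 29 ahead of jaw_grip along x and 19 below it; axes as there. The pad is 34 wide and reaches from 20 to 64 above the foot's underside; its face stands 4 ahead of the foot's tip.
- bowl_mid (a point): Bowl of grey-brown leather-hard clay, about 0.5 kg, upside down on its rim at either end of the ware board (plywood, 15 thick). Point on its axis, half-way up: 40 above the rim, 40 below the flat top. Rim diameter 140, vertical for the first 18, then a dome narrowing to a thick straight stump (the uncut foot) of diameter 62 that takes up the top 24: grip it there.
- beaker_mid (a point): The other pot on the ware board, a bystander: open clay beaker, diameter 84, height 95, at the other end of the board; point on its axis, half-way up.

How it is judged:
By the outcome, as a careful person would: the job done as asked, in the order asked, and still so for the second after the job is handed in, with the robot touching nothing.
It also fails if it takes over 58 s, if anything falls off the work surface, if the arm or the gripper's body presses on something with over 40 N, if the wrist force passes 120 N, or if a joint passes its speed limit or range.

ROBOT

A 6-joint arm with a two-finger parallel gripper is mounted at the origin on the work surface. World frame = base frame: x ahead of the robot, y to its left, z up, the work surface at z = 0. Lengths are in mm, angles in degrees, forces in N, time in s.
With the tool pointing down it reaches from about 350 to 850 mm from the base axis. Payload 8.1 kg.
Tool frame: the origin (TCP) lies between the finger pads; the fingertips stand 17 mm ahead of it and the grasp point (between the pads) lies 2 mm behind it; z points along the fingers, y is the line along which they close (so a half turn about z gives the same grasp; the last joint's range is limited). The gripper opens to 85 mm and grips with 20 to 120 N. Pads are 22 mm wide; open, the fingers measure 114 mm over their backs; the gripper's body (76 mm by 85 mm) begins 54 mm behind the grasp point. The pads swing forward as they close: fully open they stand 13 mm farther back than shut.
Start: joints at [-4.893, 7.471, 85.268, -0, 87.261, -4.893], TCP at [600.004, 0.022, 210.992] pointing down, gripper open.
Joint ranges: [-169.43, 169.43], [-51.17, 129.36], [1.28, 143.12], [-76.62, 256.62], [0, 156.53], [-152.29, 152.29]. Speed limits (degrees/s): [136.94, 136.94, 159.86, 180, 180, 180].

INTERFACE

Orientations are given as [roll, pitch, yaw] about the fixed x, y, z axes, in that order (R = Rz(yaw) Ry(pitch) Rx(roll)).
In Python, from bench import sense, snapshot, hand_in, trace, place_of gives the robot as it stands.
- The arm moves only by the shell command python3 -m handwheel 'ROWS' [FORCE]. ROWS is JSON, a list of rows, each a list of 7 numbers: the opening, from -1 (shut) to 1 (fully open), then the shift along the tool's x, y, z in cm, then the turn, a rotation vector about the tool's x, y, z in rad. A call has 1 to 12 rows; each row shifts and turns the commanded pose from where the row before left it, along the tool's axes as they then stand; what a row does not reach is not made up. A row lasts 1/12 s, in which the tool goes at most 41.7 mm and 7.16 degrees, less where a joint would pass 70% of its speed; a pose out of reach is approached as far as the arm can. A call with a gripper value outside its range is refused whole. The fingers move at their own pace and stop on an object; FORCE is the grip in N (left out, the last holds). Time passes only in rows, so rows that do not move let the fingers close. It gives the time, the measured TCP pose, the force, the opening and the grip force at its end, in the units of the state.
- sense(): the state, without advancing time (a new reading comes with each control period).
- snapshot(name): name is "scene" or "side" or "wrist"; returns a dict with "image" (400x640x3 uint8, red, green, blue), "intrinsics" (3x3 intrinsics, pixels), "R" (3x3) and "t" (3): a world point X has camera coordinates R X + t. Camera axes: x right, y down, z forward; pixel columns grow to the right and rows downward; lengths in mm; the calibration is good to about 2 mm. A picture is of the moment at which its call begins. There is no depth.
- hand_in(): hands the job in; it is judged then, once.
Trained networks look in a picture, given as the dict that the camera call returned (one of the last four; its "shot" number tells which), for a name from the list of things; names that differ only in an ending like _2 or _b are one class to them, and where a whole thing is asked for, a point or a joint stands for the part that bears it (a point fixed in the world has none). Each returns a list of dicts, best first, with "conf" (0 to 1); they miss things now and then, are a little off and sometimes report something else, mostly with a low value. They report only what shows in the picture. A call takes as long as a camera call.
- trace(picture, query): "pixels" (400x640 bool, what is visible of it).
- place_of(picture, query): "location" ([x, y, z] in mm, in world coordinates, good to about 4 mm: a listed point, or the origin of a listed thing).
The state is a dict: "time": time; "joint_pos": joint angles; "qd": joint speeds; "joint_efforts": joint torques, N m; "tool_pos": TCP position; "tcp_rot": TCP orientation; "ft_force": force on the tool from outside, world axes, zero at the start; "wrist_torque": the same for the moment, N m; "finger_gap": finger opening in mm; "grip_force": force on a finger pad.
Only numpy, scipy, OpenCV 4.12 (cv2) and the standard library are available. Lean on these libraries where they do the work, as an engineer would, in place of code of your own. Each camera call takes 0.05 s, during which the arm holds its last target. There are 200 camera calls.

## Working session

There is one attempt and no reset: what is moved stays moved. The work goes in short steps, Python scripts to look and compute and a shell command to move; the robot and the scene stay as the last step left them, time stands still between calls to the robot, and variables do not carry over. Pictures are saved under pics/ and viewed, at most 10 in all, crops included, and the job is handed in when it is done.

```bash
mkdir -p pics; ls
cat > h.py <<'E'
from bench import sense, snapshot, hand_in, trace, place_of
import numpy as np, cv2
np.set_printoptions(precision=1,suppress=True)
def save(p,n): cv2.imwrite('pics/'+n+'.png',p['image'][:,:,::-1])
def proj(p,X):
    c=np.asarray(p['R'])@np.asarray(X,float)+np.asarray(p['t']); u=np.asarray(p['intrinsics'])@c; return u[:2]/u[2]
def ray(p,uv,z):
    R=np.asarray(p['R']);t=np.asarray(p['t']); o=-R.T@t; d=R.T@np.linalg.solve(np.asarray(p['intrinsics']),[uv[0],uv[1],1.]); return o+d*(z-o[2])/d[2]
E
python3 - <<'E'
from h import *
s=sense(); print(s)
for n in ['scene','side']:
    p=snapshot(n); save(p,n+'0'); print(n,-np.asarray(p['R']).T@p['t'])
    for q in ['chuck','chuck_face','track_mouth','jaw_grip','jaw_foot','jaw_pad','bowl_mid','beaker_mid']:
        print(q,[(np.array(d['location']),round(d['conf'],2)) for d in place_of(p,q)])
E
```

```text
pics
{'time': 0.0, 'joint_pos': array([-4.9,  7.5, 85.3,  0. , 87.3, -4.9]), 'qd': array([ 0. , -0. , -0.1, -0.1, -0.1,  0.1]), 'joint_efforts': array([ -0. , -56.9, -50.1,  -0. ,   0. ,   0. ]), 'tool_pos': array([599.4,   0.1, 210. ]), 'tcp_rot': array([-179.9,   -0. ,   90. ]), 'ft_force': array([-0.2, -0.6,  0.9]), 'wrist_torque': array([-0. , -0.1, -0. ]), 'grip_force': 0.0, 'finger_gap': 85.60827391129772}
scene [915.7 668.4 874.7]
chuck [(array([534.1, -34.5,  -0.2]), 0.56)]
chuck_face [(array([532.4, -34.6,  89.9]), 0.74)]
track_mouth [(array([503. , 101.4,  72.4]), 0.71)]
jaw_grip [(array([506.2, 312.1,  47.6]), 0.93)]
jaw_foot [(array([482.8, 307. ,   1.5]), 0.55)]
jaw_pad []
bowl_mid [(array([ 594.1, -355.7,   54.4]), 0.67)]
beaker_mid []
side [ 449.3 -803.4  899.4]
chuck []
chuck_face [(array([531.2, -34. ,  87.3]), 0.7), (array([535.3, -31.6,   3.6]), 0.23), (array([ 434.1, -350. ,   61. ]), 0.19), (array([505.8, 104.1,  70.2]), 0.17)]
track_mouth [(array([508. , 104.4,  72.3]), 0.67)]
jaw_grip [(array([505.2, 318.8,  47.7]), 0.84)]
jaw_foot [(array([534.7, -33.2,   2.8]), 0.62), (array([481.4, 307.5,  -1. ]), 0.56)]
jaw_pad [(array([478.7, 305.7,  32.1]), 0.9)]
bowl_mid [(array([ 593.4, -357.8,   57.1]), 0.81)]
beaker_mid [(array([ 434.5, -350.1,   60.7]), 0.73)]
```

View pics/scene0.png

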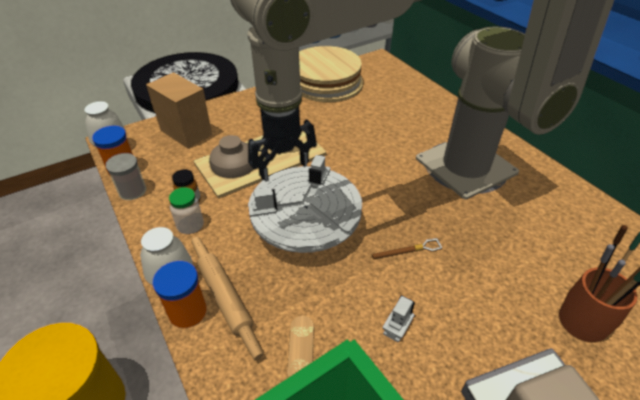

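View pics/side0.png

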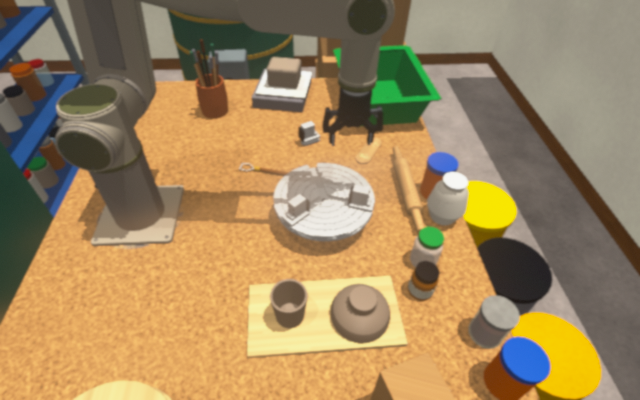

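Scene: chuck near px (305,205), bowl left of the beaker at the back, loose jaw at (400,318) with the pad facing the robot. Side view: bowl at (361,310), beaker at (289,303), empty track pointing up and slightly left. Moving over the bowl.

```bash
python3 -m handwheel '[[1,-3.97,-0.1,0,0,0,0],[1,-3.97,-0.1,0,0,0,0],[1,-3.97,-0.1,0,0,0,0],[1,-3.97,-0.1,0,0,0,0],[1,-3.97,-0.1,0,0,0,0],[1,-3.97,-0.1,0,0,0,0],[1,-3.97,0,0,0,0,0],[1,-3.97,0,0,0,0,0],[1,-3.97,0,0,0,0,0],[1,0,0,0,0,0,-0.096],[1,0,0,0,0,0,-0.096],[1,0,0,0,0,0,0]]'
python3 - <<'E'
from h import *
for n in ['wrist','scene','side']:
    p=snapshot(n); save(p,n+'1')
    print(n,-np.asarray(p['R']).T@p['t'])
    for q in ['chuck_face','track_mouth','jaw_grip','jaw_pad','jaw_foot','bowl_mid','beaker_mid']:
        print(q,[(np.array(d['location']),round(d['conf'],2)) for d in place_of(p,q)[:2]])
E
```

```text
time: 1.9
tool_pos: [593.5, -358.3, 210.3]
tcp_rot: [-180.0, -0.0, 101.2]
ft_force: [-0.4, 0.3, 0.5]
finger_gap: 85.1
grip_force: 0.0
wrist [ 579.3 -287.8  372.7]
chuck_face []
track_mouth []
jaw_grip []
jaw_pad []
jaw_foot []
bowl_mid []
beaker_mid [(array([ 429.4, -349.4,   61.9]), 0.72)]
scene [915.7 668.4 874.7]
chuck_face [(array([533.1, -33.1,  85.5]), 0.64)]
track_mouth [(array([506.9, 100.5,  70.1]), 0.71)]
jaw_grip [(array([506.3, 318.2,  47.6]), 0.84)]
jaw_pad [(array([476.7, 305.6,  32.4]), 0.68)]
jaw_foot [(array([478.8, 304.3,  -1.3]), 0.74), (array([ 595.2, -355. ,   53.7]), 0.15)]
bowl_mid [(array([ 594.2, -355. ,   55.6]), 0.96), (array([ 428.6, -349. ,   63.3]), 0.41)]
beaker_mid [(array([ 428.6, -352.4,   62.6]), 0.9), (array([532.9, -37.1,  87.9]), 0.73)]
side [ 449.3 -803.4  899.4]
chuck_face [(array([530.6, -36.6,  86.1]), 0.64)]
track_mouth [(array([510.3, 104.2,  70. ]), 0.57)]
jaw_grip [(array([506.7, 317.7,  50.3]), 0.53), (array([ 435.3, -353. ,   62.6]), 0.51)]
jaw_pad [(array([479.9, 300.9,  31.7]), 0.57)]
jaw_foot [(array([484.5, 308.2,   0. ]), 0.71)]
bowl_mid [(array([ 595.7, -353. ,   54.8]), 0.69)]
beaker_mid [(array([ 432.9, -352.8,   58.8]), 0.83), (array([531.1, -36.4,  90.6]), 0.62)]
```

View pics/wrist1.png

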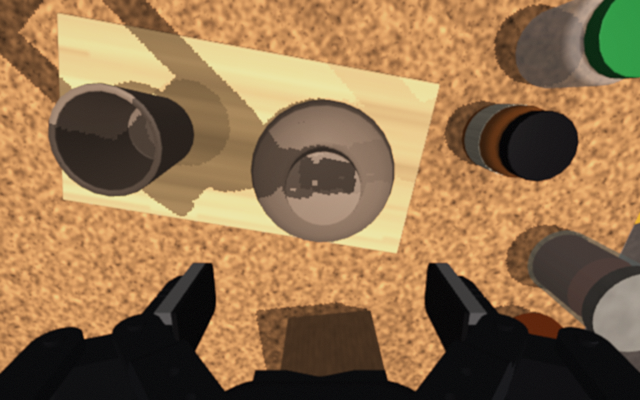

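Wrist view: bowl outline circle about (323,171) radius 71, stump top about (323,187) radius 37; beaker clear at left (105,140).

Run:
```python
from h import *
p=snapshot('wrist')
for uv,z in [((323,187),95),((323,170.5),33),((323,170.5),20)]: print(ray(p,uv,z))
m=trace(p,'bowl_mid'); print([d['conf'] for d in m])
if m:
    M=m[0]['pixels'].astype(np.uint8); c=max(cv2.findContours(M,0,1)[0],key=cv2.contourArea); e=cv2.fitEllipse(c); print(e, ray(p,e[0],33))
    r=ray(p,(e[0][0]+70,e[0][1]),33)-ray(p,e[0],33); print(np.linalg.norm(r))
```

```text
[ 595.1 -353.1   95. ]
[ 595.4 -351.8   33. ]
[ 595.9 -354.3   20. ]
[0.93]
((321.3280334472656, 170.5431365966797), (140.79151916503906, 141.62646484375), 112.73168182373047) [ 593.8 -352.1   33. ]
67.85093849555582
```

```bash
python3 -m handwheel '[[1,0.2,0.1,2.5,0,0,0],[1,0.2,0.1,3,0,0,0],[1,0,0,3,0,0,0],[1,0,0,2,0,0,0],[1,0,0,1,0,0,0],[1,0,0,0.5,0,0,0],[1,0,0,0,0,0,0]]' 30
python3 - <<'E'
from h import *
p=snapshot('side'); print(sense()['tool_pos'])
u=proj(p,[595,-354,90]).astype(int); print(u)
im=p['image'][u[1]-70:u[1]+70,u[0]-90:u[0]+90]
cv2.imwrite('pics/side2.png',cv2.resize(im,None,fx=4,fy=4,interpolation=2)[:,:,::-1])
E
```

```text
time: 3.78
tool_pos: [594.9, -352.8, 90.3]
tcp_rot: [-179.9, -0.1, 101.0]
ft_force: [0.5, -0.0, -0.6]
finger_gap: 85.8
grip_force: 0.0
[ 595.6 -353.3   91.9]
[362 297]
```

View pics/side2.png

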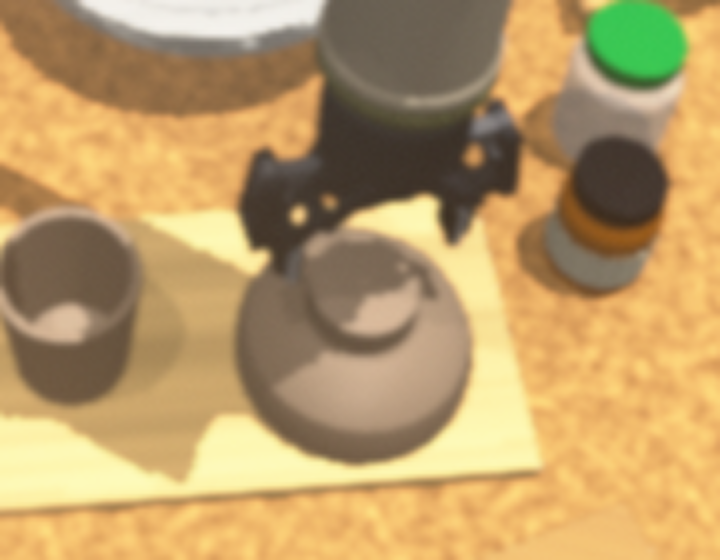

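Fingers straddle the stump, right tip at crop (455,243), left tip (288,272). Estimating their height.

Run:
```python
from h import *
p=snapshot('side'); a=np.radians(11)
for s in (1,-1):
    for z in (70,75,80,85,90): print(s,z,[ (proj(p,[595+s*d*np.cos(a),-353+s*d*np.sin(a),z])-[272,227])*4 for d in (43,50,57)])
```

```text
1 70 [array([427.9, 282.6]), array([439.3, 280. ]), array([450.7, 277.3])]
1 75 [array([429. , 278.2]), array([440.5, 275.5]), array([451.9, 272.9])]
1 80 [array([430.1, 273.7]), array([441.6, 271.1]), array([453.1, 268.4])]
1 85 [array([431.3, 269.2]), array([442.8, 266.6]), array([454.4, 263.9])]
1 90 [array([432.4, 264.7]), array([444., 262.]), array([455.6, 259.4])]
-1 70 [array([284.8, 315.8]), array([272.9, 318.5]), array([261. , 321.3])]
-1 75 [array([285.3, 311.4]), array([273.4, 314.2]), array([261.5, 316.9])]
-1 80 [array([285.9, 307. ]), array([274. , 309.8]), array([262. , 312.5])]
-1 85 [array([286.5, 302.6]), array([274.5, 305.3]), array([262.5, 308.1])]
-1 90 [array([287.1, 298.1]), array([275.1, 300.8]), array([263. , 303.6])]
```

```bash
python3 -m handwheel '[[1,0,0,0.4,0,0,0],[1,0,0,0.3,0,0,0],[1,0,0,0,0,0,0],[-1,0,0,0,0,0,0],[-1,0,0,0,0,0,0],[-1,0,0,0,0,0,0],[-1,0,0,0,0,0,0],[-1,0,0,0,0,0,0]]' 30
python3 - <<'E'
from h import *
p=snapshot('side'); w=snapshot('wrist'); s=sense(); print(s['tool_pos'],s['finger_gap'],s['grip_force'],s['ft_force']); print(w['R'])
a=p['image'][227:367,272:452]; b=w['image']
cv2.imwrite('pics/m3.png',np.vstack([cv2.resize(a,(386,300),interpolation=2),cv2.resize(b[:,80:560],(386,300))])[:,:,::-1])
E
```

```text
time: 4.55
tool_pos: [595.3, -353.0, 84.1]
tcp_rot: [180.0, 0.0, 101.0]
ft_force: [-0.4, -0.6, -0.3]
finger_gap: 25.7
grip_force: 0.0
[ 595.2 -353.    84. ] 9.715257404985191 0.0 [-0.1  0.8 -0.6]
[[ 1.   0.2 -0. ]
 [ 0.2 -0.9  0.3]
 [ 0.1 -0.3 -1. ]]
```

View pics/m3.png

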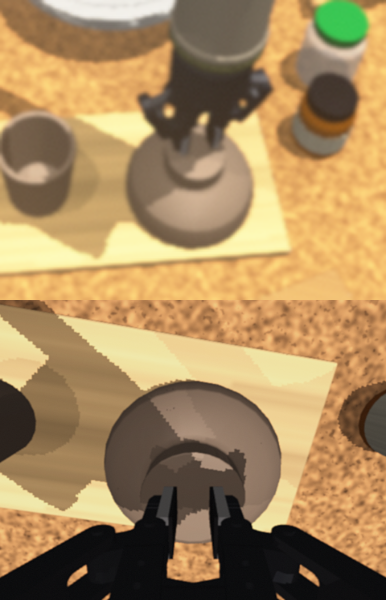

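The fingers closed over the top of the bowl with no contact: gap 10 mm, no grip force. Triangulating the tip against the tool axis.

Run:
```python
from h import *
s=sense(); print(s['finger_gap'],s['tool_pos'],s['joint_pos'])
w=snapshot('wrist'); p=snapshot('side'); q=snapshot('scene')
x,y,_=s['tool_pos']
for z in (60,70,84,95,105,115): print(z,proj(w,[x,y,z]),proj(p,[x,y,z]),(proj(p,[x,y,z])-[272,227])*386/180, proj(q,[x,y,z]))
for n,c in (('wrist',w),('side',p),('scene',q)):
    for d in place_of(c,'bowl_mid')[:2]: print(n,np.array(d['location']),d['conf'])
for z in (70,80,95): print(z, proj(w,[595,-354,z]))
```

```text
9.715257404985191 [ 595.2 -353.    84. ] [-34.9  26.2  76.3   0.   77.5 -45.9]
60 [320.9 233. ] [360.9 303.9] [190.6 165. ] [232.  151.4]
70 [320.9 239.8] [361.3 301.8] [191.5 160.3] [231.5 148.6]
84 [321.  250.6] [361.9 298.7] [192.9 153.6] [230.9 144.7]
95 [321.1 260.3] [362.4 296.2] [193.9 148.3] [230.3 141.6]
105 [321.1 270.2] [362.9 293.9] [194.9 143.4] [229.8 138.8]
115 [321.2 281.5] [363.3 291.5] [195.8 138.4] [229.3 135.9]
side [ 594.3 -357.5   55.4] 0.62
scene [ 593.1 -355.    56.5] 0.76
70 [320.2 241.4]
80 [320.2 249.1]
95 [320.2 262.1]
```

```bash
python3 -m handwheel '[[1,0,0,0,0,0,0],[1,0,0,0,0,0,0],[1,0,0,0,0,0,0],[1,0,0,0,0,0,0],[1,0,0,0,0,0,0],[1,0,0,0,0,0,0],[1,0,0,0.7,0,0,0],[1,0,0,0.7,0,0,0],[1,0,0,0.6,0,0,0],[1,0,0,0,0,0,0]]' 30
python3 - <<'E'
from h import *
p=snapshot('side'); w=snapshot('wrist'); s=sense(); print(s['tool_pos'],s['finger_gap'],s['grip_force'],s['ft_force'])
a=p['image'][227:367,272:452]; b=w['image']
cv2.imwrite('pics/m4.png',np.hstack([cv2.resize(a,(390,300),interpolation=2),cv2.resize(b[80:],(400,300)[:2])])[:,:,::-1])
E
```

```text
time: 5.78
tool_pos: [593.8, -352.0, 61.2]
tcp_rot: [-179.9, -0.2, 101.0]
ft_force: [-0.0, -0.1, -0.6]
finger_gap: 85.3
grip_force: 0.0
[ 594.6 -352.6   62.9] 85.58639406911693 0.0 [ 0.1 -0.6  0.2]
```

View pics/m4.png

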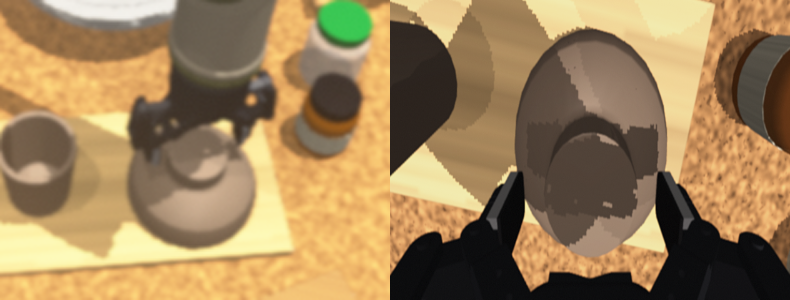

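Now the tips straddle the stump: right tip inner corner at wrist about (213,263) and (429,263). Checking the tip height.

Run:
```python
from h import *
s=sense(); w=snapshot('wrist'); a=np.radians(11); t=np.array([594.7,-353,62.5])
ty=np.array([np.cos(a),np.sin(a),0]); tx=np.array([-np.sin(a),np.cos(a),0]); print(w['intrinsics'])
for dx in (-11,0,11):
  for z in (60,75,85,95,105): print(dx,z,[proj(w,t+sg*42.8*ty+dx*tx+[0,0,z-t[2]]) for sg in (-1,1)])
```

```text
[[356.2   0.  319.8]
 [  0.  356.2 203. ]
 [  0.    0.    1. ]]
-11 60 [array([237.3, 269. ]), array([404.9, 269. ])]
-11 75 [array([230.1, 283.6]), array([412.1, 283.6])]
-11 85 [array([224.6, 294.8]), array([417.7, 294.8])]
-11 95 [array([218.4, 307.4]), array([424. , 307.5])]
-11 105 [array([211.4, 321.8]), array([431.1, 321.9])]
0 60 [array([235.8, 249.1]), array([406.3, 249.1])]
0 75 [array([228.4, 262.2]), array([413.8, 262.2])]
0 85 [array([222.7, 272.3]), array([419.6, 272.4])]
0 95 [array([216.2, 283.8]), array([426.2, 283.8])]
0 105 [array([208.9, 296.8]), array([433.6, 296.9])]
11 60 [array([234.3, 228.5]), array([407.8, 228.5])]
11 75 [array([226.7, 240. ]), array([415.6, 240. ])]
11 85 [array([220.7, 249. ]), array([421.6, 249. ])]
11 95 [array([214. , 259.1]), array([428.4, 259.1])]
11 105 [array([206.3, 270.6]), array([436.3, 270.7])]
```

Open tips are at z≈97 with TCP reading 62.5, so the tips sit about 35 above it (about 22 when shut). I need about 15 mm lower.

```bash
python3 -m handwheel '[[1,0,0,0.6,0,0,0],[1,0,0,0.5,0,0,0],[1,0,0,0.4,0,0,0],[1,0,0,0,0,0,0],[-1,0,0,0,0,0,0],[-1,0,0,0,0,0,0],[-1,0,0,0,0,0,0],[-1,0,0,0,0,0,0],[-1,0,0,0,0,0,0]]' 30
```

```text
time: 6.68
tool_pos: [595.4, -353.1, 49.5]
tcp_rot: [180.0, 0.0, 101.0]
ft_force: [-0.5, 0.3, 2.8]
finger_gap: 61.4
grip_force: 34.0
```

```bash
python3 -m handwheel '[[-1,0,0,-1,0,0,0],[-1,0,0,-2.5,0,0,0],[-1,0,0,-3.5,0,0,0],[-1,0,0,-4,0,0,0],[-1,0,0,-3.5,0,0,0],[-1,0,0,0,0,0,0]]'
python3 - <<'E'
from h import *
from scipy.optimize import minimize
th=np.linspace(0,2*np.pi,90)
def sil(c,xy):
    P=np.array([proj(c,[xy[0]+140*np.cos(a),xy[1]+140*np.sin(a),z]) for z in (66,88) for a in th],np.float32)
    m=np.zeros((1600,2560),np.uint8); cv2.fillConvexPoly(m,cv2.convexHull((P*4).astype(np.int32)),1); return m
for n in ('scene','side'):
    c=snapshot(n); save(c,n+'5'); r=trace(c,'chuck')
    if not r: print(n,'none'); continue
    M=r[0]['pixels'].astype(np.uint8); cs,_=cv2.findContours(M,0,1); big=max(cs,key=cv2.contourArea)
    H=np.zeros((1600,2560),np.uint8); cv2.fillConvexPoly(H,(cv2.convexHull(big)*4+2).astype(np.int32),1)
    f=lambda v:float((sil(c,v)!=H).sum())
    o=minimize(f,[532.5,-34.5],method='Nelder-Mead',options=dict(initial_simplex=[[528,-34],[537,-30],[533,-40]],maxiter=60))
    print(n,r[0]['conf'],o.x,o.fun/16,H.sum()/16)
    for q in ('chuck_face','track_mouth'): print(q,[(np.array(d['location']),round(d['conf'],2)) for d in place_of(c,q)[:1]])
E
```

```text
time: 7.18
tool_pos: [598.8, -355.3, 205.2]
tcp_rot: [179.4, 0.6, 101.0]
ft_force: [1.4, -2.0, -1.5]
finger_gap: 60.9
grip_force: 34.7
scene 0.87 [532.6 -33.6] 435.0625 7957.4375
chuck_face [(array([529.9, -38. ,  86.9]), 0.76)]
track_mouth [(array([507.9, 101. ,  72. ]), 0.95)]
side 0.78 [534.4 -33.9] 842.875 5494.5625
chuck_face [(array([531.6, -36.5,  88.6]), 0.58)]
track_mouth [(array([509.4, 103.8,  72.3]), 0.69)]
```

```bash
python3 -m handwheel '[[-1,2,0,-0.5,0,0,0],[-1,3.5,0,-0.5,0,0,0],[-1,4,0,0,0,0,0],[-1,4,0,0,0,0,0],[-1,4,0,0,0,0,0],[-1,4,0,0,0,0,0],[-1,4,0,0,0,0,0],[-1,3.5,0,0,0,0,0],[-1,2.5,0,0,0,0,0],[-1,1.6,0,0,0,0,0],[-1,0,0,0,0,0,0],[-1,0,0,0,0,0,0]]'
python3 - <<'E'
from h import *
s=sense(); print(s['tool_pos'],s['tcp_rot'],s['finger_gap'],s['grip_force'],s['ft_force'])
for n in ('scene','side'):
    c=snapshot(n); save(c,n+'6')
    for q in ('bowl_mid','chuck_face','track_mouth'): print(n,q,[(np.array(d['location']),round(d['conf'],2)) for d in place_of(c,q)[:2]])
E
```

```text
time: 8.58
tool_pos: [531.6, -27.2, 203.3]
tcp_rot: [-179.9, -0.0, 101.1]
ft_force: [0.0, -0.6, -5.1]
finger_gap: 61.6
grip_force: 34.9
[531.6 -27.2 203.3] [-179.9   -0.   101.1] 61.613668416447446 34.92143157985993 [ 0.  -0.6 -5.1]
scene bowl_mid [(array([532.5, -28.6, 210. ]), 0.83), (array([ 429.5, -350.9,   61.6]), 0.16)]
scene chuck_face [(array([532.5, -33.7,  86.1]), 0.89)]
scene track_mouth [(array([504.9,  99.3,  71.9]), 0.6)]
side bowl_mid [(array([533.8, -34.6, 209.4]), 0.8)]
side chuck_face [(array([530.7, -36.8,  86.9]), 0.57)]
side track_mouth []
```

```bash
python3 -m handwheel '[[-1,0,-0.1,1,0,0,0],[-1,0,0,1,0,0,0],[-1,0,0,0.8,0,0,0],[-1,0,0,0.8,0,0,0],[-1,0,0,0,0,0,0]]'; python3 -m handwheel '[[-1,0,0,0.8,0,0,0],[-1,0,0,0.8,0,0,0],[-1,0,0,0.8,0,0,0],[-1,0,0,0.8,0,0,0],[-1,0,0,0,0,0,0],[-1,0,0,0,0,0,0]]'
python3 - <<'E'
from h import *
c=snapshot('scene'); u=proj(c,[532,-34,120]).astype(int); d=snapshot('side'); v=proj(d,[532,-34,120]).astype(int)
f=lambda p,u:cv2.resize(p['image'][u[1]-60:u[1]+60,u[0]-65:u[0]+65],(395,364),interpolation=2)
cv2.imwrite('pics/m7.png',np.hstack([f(c,u),f(d,v)])[:,:,::-1])
E
```

```text
time: 9.4
tool_pos: [529.4, -28.0, 164.9]
tcp_rot: [-179.8, -0.1, 101.0]
ft_force: [-0.1, -0.5, -5.8]
finger_gap: 61.7
grip_force: 34.9
time: 9.9
tool_pos: [530.4, -28.1, 135.1]
tcp_rot: [-179.9, -0.0, 101.0]
ft_force: [0.0, 0.2, -4.5]
finger_gap: 61.2
grip_force: 34.9
```

View pics/m7.png

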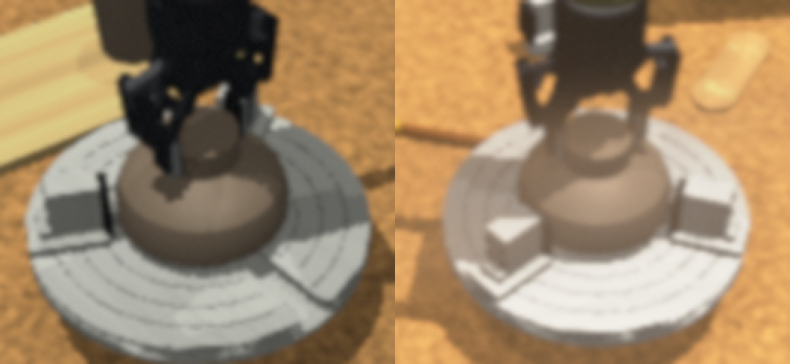

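Bowl is between the fixed jaws with visible gaps, just above the disc. Lowering gently.

```bash
python3 -m handwheel '[[-1,0,0,0.4,0,0,0],[-1,0,0,0.3,0,0,0],[-1,0,0,0.2,0,0,0],[-1,0,0,0,0,0,0],[-1,0,0,0,0,0,0]]'; python3 -m handwheel '[[-1,0,0,0.15,0,0,0],[-1,0,0,0.1,0,0,0],[-1,0,0,0,0,0,0]]'
```

```text
time: 10.42
tool_pos: [530.9, -28.2, 126.8]
tcp_rot: [-180.0, -0.0, 101.0]
ft_force: [0.6, -0.7, -4.5]
finger_gap: 61.3
grip_force: 34.9
time: 10.67
tool_pos: [530.9, -28.2, 124.3]
tcp_rot: [-180.0, -0.0, 101.0]
ft_force: [0.0, 0.6, -4.4]
finger_gap: 61.6
grip_force: 34.9
```

```bash
python3 -m handwheel '[[-1,0,0,0.1,0,0,0],[-1,0,0,0.05,0,0,0],[-1,0,0,0,0,0,0]]'; python3 -m handwheel '[[-1,0,0,0.1,0,0,0],[-1,0,0,0,0,0,0]]';python3 -m handwheel '[[-1,0,0,0.05,0,0,0],[-1,0,0,0,0,0,0]]'
```

```text
time: 10.92
tool_pos: [531.0, -28.2, 122.9]
tcp_rot: [-180.0, -0.0, 101.0]
ft_force: [-0.3, 0.2, -4.8]
finger_gap: 61.3
grip_force: 34.9
time: 11.08
tool_pos: [531.2, -28.3, 122.4]
tcp_rot: [180.0, 0.0, 101.0]
ft_force: [-2.3, 0.2, 0.2]
finger_gap: 60.9
grip_force: 35.2
time: 11.25
tool_pos: [531.3, -28.3, 122.4]
tcp_rot: [180.0, 0.0, 101.0]
ft_force: [-4.6, 0.7, 4.6]
finger_gap: 61.0
grip_force: 35.7
```

Touchdown. Releasing and rising.

```bash
python3 -m handwheel '[[-1,0,0,-0.05,0,0,0],[0.6,0,0,0,0,0,0],[1,0,0,0,0,0,0],[1,0,0,0,0,0,0],[1,0,0,0,0,0,0],[1,0,0,0,0,0,0]]';python3 -m handwheel '[[1,0,0,-2,0,0,0],[1,0,0,-3,0,0,0],[1,0,0,-4,0,0,0],[1,2,0,-4,0,0,0],[1,2,0,-1.5,0,0,0],[1,0,0,0,0,0,0],[1,0,0,0,0,0,0],[1,0,0,0,0,0,0]]'
python3 - <<'E'
from h import *
c=snapshot('wrist'); save(c,'wrist8'); print(sense()['tool_pos'])
for q in ('bowl_mid','chuck_face','track_mouth'): print(q,[(np.array(d['location']),round(d['conf'],2)) for d in place_of(c,q)[:2]])
E
```

```text
time: 11.75
tool_pos: [531.2, -28.3, 122.0]
tcp_rot: [180.0, 0.0, 101.0]
ft_force: [0.4, 0.4, 0.5]
finger_gap: 85.5
grip_force: 0.0
time: 12.42
tool_pos: [523.3, 9.5, 263.1]
tcp_rot: [-179.9, 0.0, 101.0]
ft_force: [-0.3, 0.5, -0.3]
finger_gap: 85.4
grip_force: 0.0
[523.    9.3 262.4]
bowl_mid []
chuck_face []
track_mouth []
```

View pics/wrist8.png

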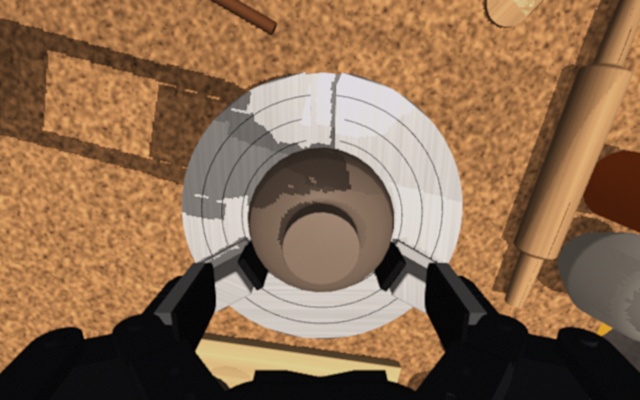

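Wrist view: bowl circle about (320,220), disc about (322,205), fixed pads at (250,265)/(392,265), both clear of the bowl; the empty track runs up, its right lip edge from (333,148) to (337,75). Fitting centre and track direction numerically.

Run:
```python
from h import *
from scipy.optimize import least_squares
c=snapshot('wrist')
r=trace(c,'chuck'); print([round(x['conf'],2) for x in r])
M=r[0]['pixels'].astype(np.uint8)
fit=lambda P,R: least_squares(lambda v:np.hypot(P[:,0]-v[0],P[:,1]-v[1])-v[2],[532,-34,R],loss='soft_l1',f_scale=1.).x
b=max(cv2.findContours(M,0,1)[0],key=cv2.contourArea)[:,0]
P=np.array([ray(c,u+0.,88)[:2] for u in b]); d=np.hypot(P[:,0]-532,P[:,1]+34); v=fit(P[(d>130)&(d<150)],140); print('disc',v)
m=trace(c,'bowl_mid')
if m:
    b2=max(cv2.findContours(m[0]['pixels'].astype(np.uint8),0,1)[0],key=cv2.contourArea)[:,0]
    Q=np.array([ray(c,u+0.,106)[:2] for u in b2]); print('bowl',m[0]['conf'],fit(Q,70))
else: print('no bowl')
# rectify: rows radial 78..146, cols lateral -40..40, 4px/mm
a=np.radians(100.5); e=np.array([np.cos(a),np.sin(a)]); n=np.array([np.sin(a),-np.cos(a)]) # n: to the right in image
rr=np.arange(80,140,.5); ll=np.arange(-30,30,.25)
mp=np.array([[proj(c,[*(v[:2]+R*e+L*n),88]) for L in ll] for R in rr],np.float32)
g=cv2.remap(cv2.cvtColor(c['image'],cv2.COLOR_RGB2GRAY),mp[...,0],mp[...,1],1)
cv2.imwrite('pics/rect.png',cv2.resize(g,None,fx=2,fy=3)[::-1])
for i in range(0,120,20):
    pr=g[i:i+20].mean(0); k=np.abs(np.diff(cv2.GaussianBlur(pr[None],(9,1),0)[0])); pk=[j for j in range(2,len(k)-2) if k[j]==k[j-2:j+3].max() and k[j]>1.0]
    print(rr[i]+5,[(round(ll[j],1),round(k[j],1)) for j in sorted(pk,key=lambda j:-k[j])[:6]])
```

```text
[]Traceback (most recent call last):
  File "<stdin>", line 5, in <module>
IndexError: list index out of range
```

```bash
cat > fit.py <<'E'
from h import *
from scipy.optimize import least_squares
c=snapshot('wrist')
hsv=cv2.cvtColor(c['image'],cv2.COLOR_RGB2HSV)
M=((hsv[...,1]<50)&(hsv[...,2]>70)).astype(np.uint8); M=cv2.morphologyEx(M,cv2.MORPH_OPEN,np.ones((3,3)))
fit=lambda P,R: least_squares(lambda v:np.hypot(P[:,0]-v[0],P[:,1]-v[1])-v[2],[532,-34,R],loss='soft_l1',f_scale=1.).x
# outermost disc pixel along radial image rays
def rim(mask,z,r0,r1,ctr):
    P=[]
    for t in np.radians(np.arange(0,360,2)):
        for R in np.arange(r1,r0,-.5):
            X=[ctr[0]+R*np.cos(t),ctr[1]+R*np.sin(t),z]; u=np.round(proj(c,X)).astype(int)
            if 0<=u[0]<640 and 0<=u[1]<330 and mask[u[1],u[0]]:
                if R<r1-1: P.append(X[:2])
                break
    return np.array(P)
P=rim(M,88,130,152,(532,-34)); v=fit(P,140); print('disc',len(P),v)
B=((hsv[...,1]>=45)&(hsv[...,2]<190)).astype(np.uint8); B=cv2.morphologyEx(B,cv2.MORPH_OPEN,np.ones((5,5)))
Q=rim(B,106,55,80,(531,-29)); w=fit(Q,70); print('bowl',len(Q),w)
a=np.radians(100.5); e=np.array([np.cos(a),np.sin(a)]); n=np.array([np.sin(a),-np.cos(a)])
rr=np.arange(80,140,.5); ll=np.arange(-30,30,.25)
mp=np.array([[proj(c,[*(v[:2]+R*e+L*n),88]) for L in ll] for R in rr],np.float32)
g=cv2.remap(cv2.cvtColor(c['image'],cv2.COLOR_RGB2GRAY),mp[...,0],mp[...,1],1)
cv2.imwrite('pics/rect.png',cv2.resize(g,None,fx=2,fy=4)[::-1])
for i in range(0,120,20):
    pr=g[i:i+20].astype(float).mean(0); k=np.abs(np.diff(cv2.GaussianBlur(pr[None],(9,1),0)[0])); pk=[j for j in range(2,len(k)-2) if k[j]==k[j-2:j+3].max() and k[j]>.7]
    print(rr[i]+5,[(float(round(ll[j],1)),float(round(k[j],1))) for j in sorted(pk,key=lambda j:-k[j])[:6]])
E
python3 fit.py
```

```text
disc 156 [532.4 -33.2 138.8]
bowl 180 [531.3 -32.6  70.7]
85.0 [(11.0, 14.8), (7.2, 10.5), (1.5, 0.8), (-27.2, 0.8), (-4.8, 0.7)]
95.0 [(11.0, 12.0), (7.2, 9.7), (-20.0, 1.4), (-11.2, 1.1), (19.5, 1.1), (-27.8, 1.0)]
105.0 [(11.5, 10.8), (7.2, 8.8), (-11.5, 1.0), (-23.2, 0.8), (-17.8, 0.8), (-6.5, 0.7)]
115.0 [(11.5, 11.5), (7.0, 9.2), (-23.0, 1.0), (-28.0, 0.9), (-16.8, 0.9)]
125.0 [(11.5, 12.2), (7.2, 8.4), (-23.0, 1.1), (-21.0, 0.8), (-14.0, 0.7)]
135.0 [(10.2, 6.9), (14.5, 6.0), (-28.2, 2.4), (23.2, 2.3), (-20.5, 1.4), (-15.8, 1.4)]
```

View pics/rect.png

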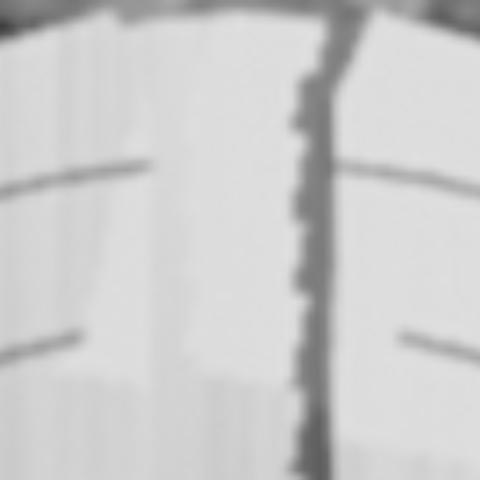

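Right lip edge is at 11–11.5 mm lateral, giving track axis through (513,70) at about 100.1°. Going over the loose jaw.

```bash
python3 -m handwheel '[[1,3,0.4,0,0,0,0],[1,4,0.5,0,0,0,0],[1,4,0.5,0,0,0,0],[1,4,0.5,0,0,0,0],[1,4,0.5,1,0,0,0],[1,4,0.6,1.5,0,0,0],[1,4,0.6,1.5,0,0,0],[1,3.5,0.6,1,0,0,0.12],[1,0,0,0,0,0,0.12],[1,0,0,0,0,0,0.12],[1,0,0,0,0,0,0.12],[1,0,0,0,0,0,0.12]]'; python3 -m handwheel '[[1,0,0,0,0,0,0.12],[1,0,0,0,0,0,0.12],[1,0,0,0,0,0,0.12],[1,0,0,0,0,0,0.12],[1,0,0,0,0,0,0.12],[1,0,0,0,0,0,0.12],[1,0,0,0,0,0,0.04],[1,0,0,0,0,0,0],[1,0,0,0,0,0,0]]'
python3 - <<'E'
from h import *
c=snapshot('wrist'); save(c,'wrist9'); print(sense()['tool_pos'],sense()['tcp_rot'])
for n in ('wrist','scene','side'):
  c=c if n=='wrist' else snapshot(n)
  for q in ('jaw_grip','jaw_foot','jaw_pad'): print(n,q,[(np.array(d['location']),round(d['conf'],2),proj(c,d['location'])) for d in place_of(c,q)[:2]])
E
```

```text
time: 13.77
tool_pos: [506.6, 314.5, 214.6]
tcp_rot: [-180.0, 0.0, 66.3]
ft_force: [0.7, 0.2, -0.7]
finger_gap: 85.5
grip_force: 0.0
time: 14.52
tool_pos: [506.8, 314.1, 215.0]
tcp_rot: [180.0, 0.0, 23.2]
ft_force: [-0.4, 0.4, 0.2]
finger_gap: 85.5
grip_force: 0.0
[506.8 314.2 215.1] [180.    0.   23.2]
wrist jaw_grip [(array([506.6, 319.3,  44.9]), 0.97, array([315.7, 174.3])), (array([536.8, -32.9,   2.2]), 0.4, array([608., 261.]))]
wrist jaw_foot [(array([483. , 306.5,   2.5]), 0.61, array([318.5, 190.4]))]
wrist jaw_pad [(array([476.4, 301.7,  31.9]), 0.72, array([320.2, 205.3]))]
scene jaw_grip [(array([505.1, 315.3,  47.7]), 0.74, array([400.5, 311.2]))]
scene jaw_foot [(array([479.9, 304.6,  -2.3]), 0.82, array([403.7, 314.7]))]
scene jaw_pad [(array([477.1, 302.7,  32.6]), 0.97, array([406.2, 304.8]))]
side jaw_grip [(array([502.8, 316.8,  51.1]), 0.71, array([306.7, 130. ])), (array([481.4, 307.4,  -1.1]), 0.22, array([300.7, 143.8]))]
side jaw_foot [(array([483.2, 306.1,   1.4]), 0.59, array([301.2, 143.4]))]
side jaw_pad [(array([480.5, 305.2,  32.4]), 0.7, array([300.4, 136.6]))]
```

View pics/wrist9.png

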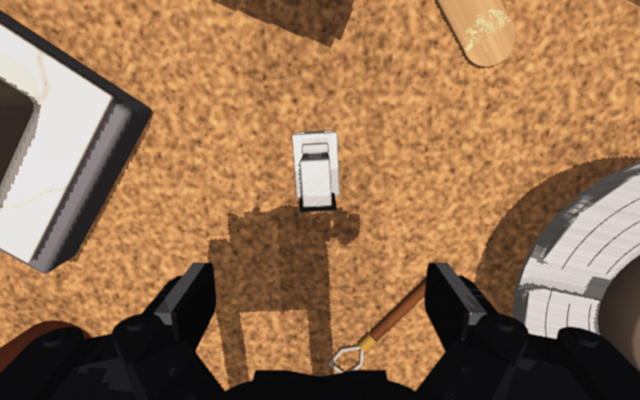

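Jaw is centred about (316,170), pad (black strip) at (318.5,208) facing image-down, saddle's far edge at (315,133); nearly aligned with the tool.

Run:
```python
from h import *
c=snapshot('wrist')
for uv,z in [((315,133),27),((318.5,208.5),64),((302,207),64),((335,208),64)]: print(uv,ray(c,uv,z))
# numeric: bright low-sat block top mask & saddle -> minAreaRect on rectified top plane
h=cv2.cvtColor(c['image'],cv2.COLOR_RGB2HSV)
M=((h[...,1]<60)&(h[...,2]>150)).astype(np.uint8); M[:,:250]=0;M[:,390:]=0;M[:110]=0;M[225:]=0
p=np.argwhere(M)[:,::-1].astype(float)
for r in range(130,214,6):
    x=p[p[:,1]==r][:,0]; print(r,(x.min(),x.max()) if len(x) else None, end=' ')
q=np.argwhere((h[...,2]<60)[195:216,290:350])[:,::-1]+[290,195]; print('\nblack',q.mean(0),q.min(0),q.max(0))
```

```text
(315, 133) [540.4 334.7  27. ]
(318.5, 208.5) [481.8 305.9  64. ]
(302, 207) [477.2 320.5  64. ]
(335, 208) [488.2 292.1  64. ]
130 None 136 (np.float64(292.0), np.float64(336.0)) 142 (np.float64(293.0), np.float64(336.0)) 148 (np.float64(293.0), np.float64(337.0)) 154 (np.float64(294.0), np.float64(337.0)) 160 (np.float64(294.0), np.float64(337.0)) 166 (np.float64(295.0), np.float64(338.0)) 172 (np.float64(295.0), np.float64(338.0)) 178 (np.float64(295.0), np.float64(338.0)) 184 (np.float64(296.0), np.float64(338.0)) 190 (np.float64(296.0), np.float64(338.0)) 196 (np.float64(297.0), np.float64(330.0)) 202 (np.float64(303.0), np.float64(330.0)) 208 None 
black [317.7 206.5] [300 195] [335 211]
```

```bash
python3 -m handwheel '[[1,0,0,2,0,0,-0.055],[1,0,-0.33,3.5,0,0,0],[1,0,0,4,0,0,0],[1,0,0,4,0,0,0],[1,0,0,3,0,0,0],[1,0,0,1.5,0,0,0],[1,0,0,0.8,0,0,0],[1,0,0,0,0,0,0],[1,0,0,0,0,0,0]]' 60
python3 - <<'E'
from h import *
c=snapshot('wrist'); print(sense()['tool_pos'])
h=cv2.cvtColor(c['image'],cv2.COLOR_RGB2HSV); M=((h[...,1]<60)&(h[...,2]>110))
for r in range(130,330,12):
    x=np.where(M[r,225:415])[0]+225; print(r,(int(x.min()),int(x.max()),len(x)) if len(x) else None,end=' ')
print([ (q,[np.array(d['location']) for d in place_of(c,q)[:1]]) for q in ('jaw_grip','jaw_pad')])
E
```

```text
time: 15.92
tool_pos: [505.9, 317.6, 28.1]
tcp_rot: [-180.0, -0.0, 26.2]
ft_force: [0.2, 0.1, -0.2]
finger_gap: 85.3
grip_force: 0.0
[506.7 318.   29.1]
130 None 142 None 154 None 166 (286, 354, 31) 178 (274, 365, 92) 190 (275, 365, 91) 202 (275, 364, 90) 214 (276, 364, 85) 226 (276, 363, 28) 238 (276, 363, 23) 250 (277, 363, 86) 262 (278, 361, 82) 274 (290, 357, 29) 286 None 298 None 310 None 322 (288, 350, 63) [('jaw_grip', [array([506.4, 318.7,  45.8])]), ('jaw_pad', [])]
```

Aligned. Descending and gripping.

```bash
python3 -m handwheel '[[1,0,0,0.8,0,0,0],[1,0,0,0.6,0,0,0],[1,0,0,0.2,0,0,0],[1,0,0,0,0,0,0],[-1,0,0,0,0,0,0],[-1,0,0,0,0,0,0],[-1,0,0,0,0,0,0],[-1,0,0,0,0,0,0],[-1,0,0,0,0,0,0],[-1,0,0,0,0,0,0]]' 60; python3 -m handwheel '[[-1,0,0,0,0,0,0],[-1,0,0,0,0,0,0]]'
```

```text
time: 16.9
tool_pos: [505.6, 317.5, 11.7]
tcp_rot: [-180.0, -0.0, 26.2]
ft_force: [0.3, 0.8, 2.4]
finger_gap: 25.6
grip_force: 59.8
time: 17.07
tool_pos: [505.7, 317.4, 11.6]
tcp_rot: [-180.0, -0.0, 26.2]
ft_force: [-0.0, 0.5, 1.8]
finger_gap: 25.1
grip_force: 59.4
```

```bash
python3 -m handwheel '[[-1,0,0,-1,0,0,0],[-1,0,0,-2.5,0,0,0],[-1,0,0,-3.5,0,0,0],[-1,0,0,-3,0,0,0],[-1,-1.2,2.2,-2,0,0,0],[-1,-1.8,3.2,0,0,0,0],[-1,-1.9,3.4,0,0,0,0],[-1,-1.7,3,0,0,0,0],[-1,-1.2,2.06,0,0,0,0],[-1,0,0,0,0,0,-0.05],[-1,0,0,0,0,0,-0.11],[-1,0,0,0,0,0,-0.12]]'; python3 -m handwheel '[[-1,0,0,0,0,0,-0.12],[-1,0,0,0,0,0,-0.12],[-1,0,0,0,0,0,-0.12],[-1,0,0,0,0,0,-0.12],[-1,0,0,0,0,0,-0.12],[-1,0,0,0,0,0,-0.12],[-1,0,0,0,0,0,-0.12],[-1,0,0,0,0,0,-0.11],[-1,0,0,0,0,0,-0.06],[-1,0,0,0,0,0,0],[-1,0,0,0,0,0,0],[-1,0,0,0,0,0,0]]'
python3 - <<'E'
from h import *
for n in ('wrist','scene','side'):
  c=snapshot(n); save(c,n+'10')
  for q in ('jaw_grip','jaw_foot','jaw_pad','track_mouth','bowl_mid','chuck_face'): print(n,q,[(np.array(d['location']),round(d['conf'],2)) for d in place_of(c,q)[:1]])
print(sense()['tool_pos'],sense()['tcp_rot'],sense()['grip_force'])
E
```

```text
time: 18.07
tool_pos: [496.3, 157.6, 131.6]
tcp_rot: [-180.0, 0.0, 42.5]
ft_force: [-0.0, 0.5, -2.7]
finger_gap: 25.3
grip_force: 59.5
time: 19.07
tool_pos: [496.5, 158.5, 131.4]
tcp_rot: [-180.0, -0.0, 100.0]
ft_force: [0.2, 0.0, -1.9]
finger_gap: 25.4
grip_force: 59.5
wrist jaw_grip [(array([496.1, 158. , 166.5]), 0.88)]
wrist jaw_foot []
wrist jaw_pad []
wrist track_mouth []
wrist bowl_mid []
wrist chuck_face []
scene jaw_grip [(array([496.6, 154.4, 164.9]), 0.94)]
scene jaw_foot [(array([498.9, 134.3, 117.5]), 0.68)]
scene jaw_pad [(array([499.7, 128.5, 154.6]), 0.93)]
scene track_mouth [(array([507.8, 100. ,  72.4]), 0.9)]
scene bowl_mid [(array([532. , -29. , 128.9]), 0.78)]
scene chuck_face []
side jaw_grip [(array([498.7, 158.9, 168. ]), 0.77)]
side jaw_foot [(array([498. , 135.1, 119.5]), 0.53)]
side jaw_pad [(array([502.2, 130.9, 151.5]), 0.53)]
side track_mouth [(array([508.2, 105.3,  72.5]), 0.92)]
side bowl_mid [(array([532.5, -31.4, 126.2]), 0.6)]
side chuck_face []
[496.7 158.5 131.3] [180.   -0.  100.1] 59.468404054641724
```

```bash
python3 -m handwheel '[[-1,0,0.08,1,0,0,0],[-1,0,0,1.5,0,0,0],[-1,0,0,1.2,0,0,0],[-1,0,0,0.7,0,0,0],[-1,0,0,0.3,0,0,0],[-1,0,0,0,0,0,0],[-1,0,0,0,0,0,0]]'
python3 - <<'E'
from h import *
for n in ('scene','side','wrist'):
  c=snapshot(n); save(c,n+'11')
  for q in ('jaw_grip','jaw_foot','jaw_pad'): print(n,q,[(np.array(d['location']),round(d['conf'],2)) for d in place_of(c,q)[:1]])
print(sense()['tool_pos'],sense()['tcp_rot'],sense()['ft_force'])
E
```

```text
time: 20.7
tool_pos: [497.5, 158.6, 84.4]
tcp_rot: [-180.0, 0.0, 100.1]
ft_force: [0.4, 0.2, -2.1]
finger_gap: 25.4
grip_force: 59.5
scene jaw_grip [(array([498.8, 153.8, 120.4]), 0.55)]
scene jaw_foot [(array([499.1, 133.3,  73.2]), 0.93)]
scene jaw_pad [(array([500.9, 128.9, 108.3]), 0.55)]
side jaw_grip []
side jaw_foot [(array([498.8, 136. ,  71.5]), 0.62)]
side jaw_pad [(array([504.5, 132.2, 103. ]), 0.55)]
wrist jaw_grip [(array([497.9, 161.1, 118. ]), 0.88)]
wrist jaw_foot []
wrist jaw_pad []
[497.5 158.6  84.3] [180.    0.  100.1] [-0.4 -0.3 -2.1]
```

```bash
python3 -m handwheel '[[-1,-0.8,0,0,0,0,0],[-1,-1,0,0,0,0,0],[-1,-0.8,0,0,0,0,0],[-1,-0.5,0,0,0,0,0],[-1,-0.4,0,0,0,0,0],[-1,0,0,0,0,0,0]]';  python3 -m handwheel '[[-1,-0.4,0,0,0,0,0],[-1,-0.4,0,0,0,0,0],[-1,0,0,0,0,0,0]]'
```

```text
time: 21.8
tool_pos: [503.8, 123.1, 84.3]
tcp_rot: [-180.0, 0.0, 100.1]
ft_force: [0.1, 0.2, -2.1]
finger_gap: 25.5
grip_force: 59.5
time: 22.05
tool_pos: [505.2, 115.7, 84.3]
tcp_rot: [180.0, 0.0, 100.1]
ft_force: [-0.6, -0.2, -1.7]
finger_gap: 25.3
grip_force: 59.5
```

```bash
python3 -m handwheel '[[-1,-0.4,0,0,0,0,0],[-1,-0.4,0,0,0,0,0],[-1,-0.4,0,0,0,0,0],[-1,-0.4,0,0,0,0,0],[-1,0,0,0,0,0,0]]'
python3 - <<'E'
from h import *
for n in ('scene','side','wrist'):
  c=snapshot(n); save(c,n+'12')
  for q in ('jaw_grip','jaw_foot','jaw_pad','bowl_mid'): print(n,q,[(np.array(d['location']),round(d['conf'],2)) for d in place_of(c,q)[:1]])
print(sense()['tool_pos'],sense()['wrist_torque'],sense()['ft_force'])
E
```

```text
time: 22.47
tool_pos: [508.0, 99.8, 84.3]
tcp_rot: [-180.0, 0.0, 100.1]
ft_force: [-0.5, -0.0, -2.7]
finger_gap: 25.6
grip_force: 59.5
scene jaw_grip [(array([504.6,  96.3, 118.6]), 0.68)]
scene jaw_foot [(array([510.1,  70.5,  73.8]), 0.95)]
scene jaw_pad [(array([513.2,  71.8, 106.1]), 0.69)]
scene bowl_mid [(array([530.9, -32.8, 128.7]), 0.81)]
side jaw_grip [(array([511. , 100.1, 122.3]), 0.73)]
side jaw_foot [(array([509.1,  79. ,  72.2]), 0.83)]
side jaw_pad [(array([516.3,  74. , 102.8]), 0.76)]
side bowl_mid [(array([530.9, -34.3, 129.6]), 0.65)]
wrist jaw_grip [(array([507.5, 101.6, 115.6]), 0.76)]
wrist jaw_foot []
wrist jaw_pad []
wrist bowl_mid []
[507.8 100.6  84.3] [ 0. -0. -0.] [ 0.4  0.5 -2.2]
```

No contact in the track. Pushing on, then in small steps, watching the force.

```bash
python3 -m handwheel '[[-1,-0.5,0,0,0,0,0],[-1,-0.5,0,0,0,0,0],[-1,-0.5,0,0,0,0,0],[-1,-0.4,0,0,0,0,0],[-1,-0.3,0,0,0,0,0],[-1,-0.2,0,0,0,0,0],[-1,0,0,0,0,0,0]]';python3 -m handwheel '[[-1,-0.2,0,0,0,0,0],[-1,-0.2,0,0,0,0,0],[-1,0,0,0,0,0,0]]'
```

```text
time: 23.8
tool_pos: [512.2, 76.4, 84.3]
tcp_rot: [180.0, 0.0, 100.1]
ft_force: [0.5, -0.2, -2.3]
finger_gap: 25.3
grip_force: 59.5
time: 24.05
tool_pos: [512.8, 72.8, 84.3]
tcp_rot: [-180.0, 0.0, 100.1]
ft_force: [0.9, 0.2, -3.3]
finger_gap: 25.5
grip_force: 59.5
```

```bash
python3 -m handwheel '[[-1,-0.15,0,0,0,0,0],[-1,-0.15,0,0,0,0,0],[-1,0,0,0,0,0,0]]';python3 -m handwheel '[[-1,-0.1,0,0,0,0,0],[-1,-0.05,0,0,0,0,0],[-1,0,0,0,0,0,0]]' | grep -E 'pos|force'
```

```text
time: 24.3
tool_pos: [513.3, 69.8, 84.3]
tcp_rot: [-180.0, 0.0, 100.1]
ft_force: [-0.6, -0.6, -1.8]
finger_gap: 25.4
grip_force: 59.5
tool_pos: [513.6, 68.5, 84.3]
ft_force: [0.6, 0.3, -3.0]
grip_force: 59.5
```

```bash
python3 -m handwheel '[[-1,-0.1,0,0,0,0,0],[-1,0,0,0,0,0,0]]'| grep -E 'pos|ft';python3 -m handwheel '[[-1,-0.1,0,0,0,0,0],[-1,0,0,0,0,0,0]]' | grep -E 'pos|ft'
```

```text
tool_pos: [513.8, 67.5, 84.3]
ft_force: [0.1, -0.6, -1.4]
tool_pos: [513.9, 66.5, 84.3]
ft_force: [0.4, -0.3, -1.7]
```

```bash
for i in 1; do python3 -m handwheel '[[-1,-0.1,0,0,0,0,0],[-1,0,0,0,0,0,0]]'| grep -E 'pos|ft'; done; python3 -m handwheel '[[-1,-0.05,0,0,0,0,0],[-1,0,0,0,0,0,0]]' | grep -E 'pos|ft'; python3 -m handwheel '[[-1,-0.05,0,0,0,0,0],[-1,0,0,0,0,0,0]]' | grep -E 'pos|ft'
```

```text
tool_pos: [514.1, 65.7, 84.3]
ft_force: [-0.9, 1.1, -2.0]
tool_pos: [514.1, 65.3, 84.3]
ft_force: [-0.4, 1.8, -2.4]
tool_pos: [514.3, 64.7, 84.3]
ft_force: [-0.8, 2.3, -1.3]
```

```bash
python3 -m handwheel '[[-1,-0.05,0,0,0,0,0],[-1,0,0,0,0,0,0]]' | grep -E 'pos|ft'; python3 -m handwheel '[[-1,-0.05,0,0,0,0,0],[-1,0,0,0,0,0,0]]' | grep -E 'pos|ft'; python3 -m handwheel '[[-1,-0.05,0,0,0,0,0],[-1,0,0,0,0,0,0]]' | grep -E 'pos|ft'
```

```text
tool_pos: [514.4, 64.1, 84.3]
ft_force: [-1.0, 3.6, -2.0]
tool_pos: [514.4, 63.6, 84.3]
ft_force: [-1.2, 2.0, -1.7]
tool_pos: [514.5, 63.1, 84.3]
ft_force: [-0.5, 2.2, -1.9]
```

```bash
python3 -m handwheel '[[-1,-0.05,0,0,0,0,0],[-1,0,0,0,0,0,0]]' | grep -E 'pos|ft'; python3 -m handwheel '[[-1,-0.05,0,0,0,0,0],[-1,0,0,0,0,0,0]]' | grep -E 'pos|ft'; python3 -m handwheel '[[-1,-0.05,0,0,0,0,0],[-1,0,0,0,0,0,0]]' | grep -E 'pos|ft'
```

```text
tool_pos: [514.7, 62.8, 84.3]
ft_force: [-0.0, 4.2, -2.2]
tool_pos: [515.0, 62.6, 84.4]
ft_force: [0.3, 5.6, -3.5]
tool_pos: [515.2, 62.3, 84.4]
ft_force: [0.9, 6.0, -2.7]
```

Run:
```python
from h import *
for n in ('scene','side'):
  c=snapshot(n)
  for q in ('bowl_mid','chuck_face','jaw_pad'): print(n,q,[(np.array(d['location']),round(d['conf'],2)) for d in place_of(c,q)[:1]])
print(sense()['ft_force'])
```

```text
scene bowl_mid [(array([531.7, -35.3, 128.7]), 0.92)]
scene chuck_face []
scene jaw_pad [(array([520. ,  34.9, 107.5]), 0.84)]
side bowl_mid [(array([532. , -36.5, 128.2]), 0.98)]
side chuck_face []
side jaw_pad [(array([522.8,  33.7, 105.3]), 0.69)]
[ 1.8  5.6 -2.5]
```

```bash
python3 -m handwheel '[[-1,-0.05,0,0,0,0,0],[-1,0,0,0,0,0,0],[-1,0,0,0,0,0,0]]' | grep -E 'pos|ft'; python3 -m handwheel '[[-1,-0.05,0,0,0,0,0],[-1,0,0,0,0,0,0],[-1,0,0,0,0,0,0]]' | grep -E 'pos|ft'
```

```text
tool_pos: [515.4, 62.0, 84.5]
ft_force: [2.1, 7.3, -2.2]
tool_pos: [515.6, 61.7, 84.6]
ft_force: [2.6, 7.8, -2.8]
```

```bash
python3 -m handwheel '[[-1,-0.05,0,0,0,0,0],[-1,0,0,0,0,0,0],[-1,0,0,0,0,0,0]]' | grep -E 'pos|ft'; python3 -m handwheel '[[-1,-0.05,0,0,0,0,0],[-1,0,0,0,0,0,0],[-1,0,0,0,0,0,0]]' | grep -E 'pos|ft'
python3 - <<'E'
from h import *
for n in ('scene','side'):
  c=snapshot(n)
  for q in ('bowl_mid','jaw_pad','jaw_grip'): print(n,q,[(np.array(d['location']),round(d['conf'],2)) for d in place_of(c,q)[:1]])
E
```

```text
tool_pos: [515.8, 61.3, 84.6]
ft_force: [2.7, 8.3, -3.3]
tool_pos: [515.9, 61.2, 84.7]
ft_force: [3.3, 10.5, -1.6]
scene bowl_mid [(array([533.9, -35.2, 131.1]), 0.68)]
scene jaw_pad [(array([519.3,  34.7, 105.7]), 0.83)]
scene jaw_grip [(array([514.7,  58.7, 117.9]), 0.84)]
side bowl_mid [(array([533.3, -37.1, 128.6]), 0.75)]
side jaw_pad [(array([523.3,  33.6, 101.7]), 0.57)]
side jaw_grip [(array([515.6,  60.6, 118.7]), 0.67)]
```

```bash
python3 -m handwheel '[[-1,0,0,0.1,0,0,0],[-1,0,0,0.07,0,0,0],[-1,0,0,0,0,0,0]]' | grep -E 'pos|ft'
```

```text
tool_pos: [515.7, 61.2, 83.3]
ft_force: [0.5, 10.3, 0.8]
```

```bash
python3 -m handwheel '[[-0.2,0,0,0,0,0,0],[0,0,0,0,0,0,0],[0.2,0,0,0,0,0,0],[0.6,0,0,0,0,0,0],[1,0,0,0,0,0,0],[1,0,0,0,0,0,0],[1,0,0,0,0,0,0],[1,0,0,0,0,0,0]]' 20; python3 -m handwheel '[[1,0,0,-0.5,0,0,0],[1,0,0,-1,0,0,0],[1,0,0,-2,0,0,0],[1,0,0,-3,0,0,0],[1,0,0,-4,0,0,0],[1,0,0,-4,0,0,0],[1,0,0,-2.4,0,0,0],[1,0,0,0,0,0,0],[1,0,0,0,0,0,0]]'
python3 - <<'E'
from h import *
for n in ('wrist','scene','side'):
  c=snapshot(n); save(c,n+'20')
  for q in ('bowl_mid','jaw_pad','jaw_grip','jaw_foot','chuck_face','beaker_mid'): print(n,q,[(np.array(d['location']),round(d['conf'],2)) for d in place_of(c,q)[:1]])
E
```

```text
time: 29.1
tool_pos: [515.1, 59.6, 82.6]
tcp_rot: [-180.0, 0.0, 100.1]
ft_force: [-0.0, -0.3, -0.3]
finger_gap: 85.3
grip_force: 0.0
time: 29.85
tool_pos: [516.6, 59.7, 255.0]
tcp_rot: [179.7, 0.1, 100.1]
ft_force: [0.3, 0.1, -0.7]
finger_gap: 85.4
grip_force: 0.0
wrist bowl_mid []
wrist jaw_pad []
wrist jaw_grip [(array([518. ,  60.6, 117.5]), 0.91)]
wrist jaw_foot [(array([515.1,  63.4, 116. ]), 0.45)]
wrist chuck_face []
wrist beaker_mid []
scene bowl_mid [(array([535.4, -33.6, 127.3]), 0.55)]
scene jaw_pad [(array([520.5,  32.1, 102.9]), 0.56)]
scene jaw_grip [(array([516.3,  60.7, 120.2]), 0.87)]
scene jaw_foot [(array([518.7,  35.3,  70.5]), 0.8)]
scene chuck_face [(array([519.2,  33. , 104.2]), 0.38)]
scene beaker_mid [(array([ 429.2, -350.1,   61.9]), 0.64)]
side bowl_mid [(array([535. , -35. , 126.7]), 0.84)]
side jaw_pad [(array([522.5,  32.9, 100. ]), 0.49)]
side jaw_grip [(array([516.5,  63.3, 122.6]), 0.67)]
side jaw_foot [(array([517.7,  39.1,  70.4]), 0.5)]
side chuck_face [(array([511.1, 102.8,  73.5]), 0.71)]
side beaker_mid [(array([ 433.5, -352.2,   64.8]), 0.81)]
```

Released. Measuring bowl centring from the same viewpoint as before.

```bash
python3 -m handwheel '[[1,-2,0,-0.7,0,0,0],[1,-2,0,0,0,0,0],[1,-1.1,0,0,0,0,0],[1,0,0,0,0,0,0],[1,0,0,0,0,0,0]]' | grep pos
cat >> fit.py <<'E'
print('---bowl edge radius by angle (track frame), about disc fit')
cx,cy=v[:2]
for t in range(0,360,20):
    a_=np.radians(t+100.1); best=None
    pr=[]
    R=np.arange(55,85,.5)
    u=np.array([proj(c,[cx+r*np.cos(a_),cy+r*np.sin(a_),106]) for r in R],np.float32)
    b=cv2.remap(c['image'],u[:,0].reshape(1,-1),u[:,1].reshape(1,-1),1)[0].astype(float)
    k=np.abs(np.diff(b,axis=0)).sum(1); j=np.argsort(-k)[:2]; print(t,R[j]+.25,k[j].round())
E
python3 fit.py | grep -v '^[0-9]*\.0 '
```

```text
tool_pos: [524.0, 9.2, 258.3]
disc 150 [532.5 -33.2 138.8]
bowl 159 [533.  -37.4  70.2]
---bowl edge radius by angle (track frame), about disc fit
0 [71.2 71.8] [104.  96.]
20 [81.8 82.2] [110.  83.]
40 [68.8 69.2] [65. 55.]
60 [68.2 68.8] [60. 59.]
80 [70.8 71.2] [75. 70.]
100 [70.2 69.8] [93. 90.]
120 [71.8 72.2] [52. 48.]
140 [74.2 73.8] [77. 67.]
160 [74.8 75.2] [74. 71.]
180 [76.2 75.8] [69. 65.]
200 [75.2 74.8] [79. 69.]
220 [73.2 73.8] [68. 68.]
240 [71.2 71.8] [56. 52.]
260 [76.2 75.8] [72. 69.]
280 [68.8 68.2] [119.  95.]
300 [67.8 68.2] [122. 105.]
320 [68.8 68.2] [120. 115.]
340 [68.8 68.2] [117. 109.]
```

```bash
python3 -c "
from bench import hand_in; print(hand_in())"
```

```text
the job is handed in; nothing more can be done
None
```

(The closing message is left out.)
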